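Sort worn squeeze chicks from sound ones by feel

ROBOT

A 6-joint arm with a two-finger parallel gripper is mounted at the origin on the work surface. World frame = base frame: x ahead of the robot, y to its left, z up, the work surface at z = 0. Lengths are in m, angles in rad, forces in N, time in s.
With the tool pointing down it reaches from about 0.375 to 0.9 m from the base axis. Payload 3.1 kg.
Tool frame: the origin (TCP) lies on the centre line of the jaws, within the pads' length; the fingertips stand 8 mm ahead of it and the grasp point (between the pads) lies 11 mm behind it; z points along the fingers, y is the line along which they close (so a half turn about z gives the same grasp; the last joint's range is limited). The gripper opens to 87 mm and grips with 3 to 60 N. Pads are 19 mm wide; open, the fingers measure 117 mm over their backs; the gripper's body (75 mm by 190 mm) begins 51 mm behind the grasp point.
Start: joints at [-1.313, 0.527, 1.433, -0, 1.181, -0.178], TCP at [0.264, -0.567, 0.231] pointing down, gripper open.
Joint ranges: [-3.08, 3.08], [-0.75, 2.2], [0.22, 2.44], [-1.43, 4.57], [0, 2.65], [-2.85, 2.85]. Speed limits (rad/s): [2.79, 2.79, 3.14, 3.14, 3.14, 3.14].

INTERFACE

Orientations are given as a unit quaternion [x, y, z, w].
In Python, from rig import robot gives the robot as it stands. The module is installed in compiled form; this text tells all that it offers.
- The arm moves only by the tool send_rows, never from a script. Its argument "increments" is one flat list of numbers, 7 for each row, row after row: the turn, a rotation vector about the world's x, y, z in rad, then the shift along the world's x, y, z in cm, then the opening, from 0 (shut) to 1 (fully open). A call has 1 to 20 rows; each row shifts and turns the commanded pose from where the row before left it; what a row does not reach is not made up. A row lasts 1/12 s, in which the tool goes at most 41.7 mm and 7.16 degrees, less where a joint would pass 70% of its speed; a pose out of reach is approached as far as the arm can. A call is refused whole if a number of a shift passes 4.17 or a number of a turn 0.125, either way. A call with a gripper value outside its range is refused whole. The fingers move at their own pace and stop on an object; "newtons" is the grip in N (left out, the last holds). Time passes only in rows, so rows that do not move let the fingers close. It gives the time, the measured TCP pose, the force, the opening and the grip force at its end, in the units of the state.
- robot.get_obs(): the state, without advancing time (a new reading comes with each control period).
- robot.camera(name): name is "scene" or "top"; returns a dict with "image" (384x512x3 uint8, red, green, blue), "range_z" (384x512 float32, m along the optical axis (not along the pixel's ray), 0 where there is no reading), "fx", "fy", "cx", "cy" (pixels), "dist_coeffs" ([k1, k2, p1, p2, k3] as OpenCV has them; the pictures are not rectified), "R" (3x3) and "t" (3): a world point X has camera coordinates R X + t. Camera axes: x right, y down, z forward; pixel columns grow to the right and rows downward; lengths in m; the calibration is good to about 2 mm. A picture is of the moment at which its call begins.
- robot.hand_in(): hands the job in; it is judged then, once.
The state is a dict: "time": time; "q": joint angles; "joint_velocities": joint speeds; "joint_torque": joint torques, N m; "position": TCP position; "tool_rot": TCP orientation; "ft_force": force on the tool from outside, world axes, zero at the start; "moment": the same for the moment, N m; "grip_width": finger opening in m; "grip_force": force on a finger pad.
Only numpy, scipy, OpenCV 4.12 (cv2) and the standard library are available. Lean on these libraries where they do the work, as an engineer would, in place of code of your own. Each camera call takes 0.05 s, during which the arm holds its last target. There are 200 camera calls.

TASK

The three squeeze chicks look alike, but some have worn-out wing springs: gently squeeze the wings of each to feel how firm they are, then stand the ones with soft, worn wings upright in the red repair tray and the ones with firm, sound wings upright in the green playroom tray. Set them down rather than dropping them, let go, and leave the other things on the table where they are.

Things in the scene. Friction and masses are not known exactly. Their poses are not given: they have to be found in the camera images.
- chick_a: One of three squeeze chicks that look alike (this text and those of chick_b and chick_c hold for all three): yellow body and head, orange base, beak and side wings; hard plastic, about 0.13 kg, 66 mm tall, standing on the cloth. Origin: centre of its underside; z up; beak along -x. A sprung wing stands out on each side along +y and -y. Each may be worn or sound, told only by squeezing.
- chick_b: Squeeze chick like chick_a. Each wing is a flat-faced pad 30 mm long (x) and 30 mm tall, from 12 to 42 mm above the underside. Across both wings it is 56 mm wide at rest (body between them 40 mm, base 42 mm). Each wing slides straight in (along y) by 6 mm at most and springs back. Squeeze it across the wings, and carry it by them.
- chick_c: Squeeze chick like chick_a. Wing springs when worn (soft): 0.6 N per mm on each wing, fully in at 4 N, width then 44 mm. When sound (firm): 3 N per mm, so 6 N per finger narrows it from 56 mm only to 52 mm. Squeeze with 5 to 10 N per finger; over 18 N per finger damages a chick. The judge tells chicks by their hidden spring (worn_spring or sound_spring), on the axis 20 mm above the underside.
- tray_repair: Red open tray, 170 mm (x) by 200 mm (y) outside, walls 4 mm thick and 22 mm high, fixed to the table; its inner floor is 4 mm above its origin, which is the centre of its underside. Room for three chicks side by side along y, 60 mm apart, when their wings point along the tray's x. It may stand on either side of the robot. For chicks with soft wings.
- tray_play: Green open tray, 170 mm (x) by 200 mm (y) outside, walls 4 mm thick and 22 mm high, fixed to the table; its inner floor is 4 mm above its origin, which is the centre of its underside. Room for three chicks side by side along y, 60 mm apart, when their wings point along the tray's x. It may stand on either side of the robot. For chicks with firm wings.
- water_a: Clear water bottle with white cap, 62 mm across, 190 mm tall; bystander. Origin: centre of its underside.
- water_b: A second such water bottle, 62 mm across, 190 mm tall; bystander. Origin: centre of its underside.
- phone: Black phone lying flat, 72 (x) by 150 (y) by 9 mm; bystander. Origin: centre of its underside.
- notebook: Red and white notebook lying flat, 142 (x) by 200 (y) by 13 mm; bystander. Origin: centre of its underside.
- pen: Black and steel pen lying along its y, 120 mm long, 9 mm thick; bystander. Origin: centre of its underside.
- mug: Blue ceramic mug, 76 mm across, 85 mm tall, handle at its +y; bystander. Origin: centre of its underside.
- toy_arch: Blue wooden toy arch, 25 (x) by 60 (y) by 45 mm; bystander. Origin: centre of its underside.
Things that resemble listed ones, but are neither listed nor needed, are in the scene too. Leave any purple look-alike of the chick_b alone.

How it is judged:
At the end, for the whole second after the job is handed in: Every chick with soft wings stands in the red tray and every one with firm wings in the green tray: base on the tray floor (within 5 mm), its centre within 70 mm (x) and 85 mm (y) of the tray's centre, upright within 0.15 rad, at rest and released (x of worn_spring_1 in the frame of tray_repair between -0.07 and 0.07 m and y of worn_spring_1 in the frame of tray_repair between -0.085 and 0.085 m and z of worn_spring_1 in the frame of tray_repair between 0.02 and 0.029 m and x of worn_spring_2 in the frame of tray_repair between -0.07 and 0.07 m and y of worn_spring_2 in the frame of tray_repair between -0.085 and 0.085 m and z of worn_spring_2 in the frame of tray_repair between 0.02 and 0.029 m and x of sound_spring in the frame of tray_play between -0.07 and 0.07 m and y of sound_spring in the frame of tray_play between -0.085 and 0.085 m and z of sound_spring in the frame of tray_play between 0.02 and 0.029 m and angle between each of chick_a, chick_b, chick_c's own z axis and vertical below 0.15 rad and linear speed of each of chick_a, chick_b, chick_c below 0.02 m/s); the robot touches nothing.
It fails at once if a chick is squeezed hard (over 36 N from both fingers together, 18 N each) (contact force between any of chick_a, chick_b, chick_c and the fingers above 36 N).
It fails at once if a chick is dropped or flung (faster than 0.7 m/s while not held) ((linear speed of chick_a above 0.7 m/s and contact force between chick_a and the fingers below 0.1 N) or (linear speed of chick_b above 0.7 m/s and contact force between chick_b and the fingers below 0.1 N) or (linear speed of chick_c above 0.7 m/s and contact force between chick_c and the fingers below 0.1 N)).
It fails at once if another thing on the table is shifted by more than 30 mm (distance of any of water_a, water_b, phone, notebook, pen, mug, toy_arch from where it was at the start of the episode above 0.03 m).
It also fails if it takes over 59 s, if anything falls off the work surface, if the arm or the gripper's body presses on something with over 40 N, if the wrist force passes 120 N, or if a joint passes its speed limit or range.

## Working session

There is one attempt and no reset: what is moved stays moved. The work goes in short steps, Python scripts to look and compute and a tool call to move; the robot and the scene stay as the last step left them, time stands still between calls to the robot, and variables do not carry over. Pictures are saved under pics/ and viewed, at most 10 in all, crops included, and the job is handed in when it is done.

Besides the shell and the picture viewer there is one more tool, called after "Call:" as name(argument=value, ...), one argument or row to a line, values as JSON. send_rows: Moves the arm, as the interface text tells. Its arguments: {"type":"object","properties":{"increments":{"type":"array"},"newtons":{"type":"number"}},"required":["increments"]}

```bash
mkdir -p pics; cat > h.py <<'E'
import numpy as np, cv2
from rig import robot
def grab(name,fn=None):
    c=robot.camera(name)
    if fn: cv2.imwrite('pics/'+fn,cv2.cvtColor(c['image'],cv2.COLOR_RGB2BGR))
    return c
def cloud(c):
    h,w=c['range_z'].shape
    u,v=np.meshgrid(np.arange(w),np.arange(h))
    K=np.array([[c['fx'],0,c['cx']],[0,c['fy'],c['cy']],[0,0,1.]])
    p=cv2.undistortPoints(np.stack([u,v],-1).reshape(-1,1,2).astype(np.float64),K,np.array(c['dist_coeffs'],float)).reshape(h,w,2)
    z=c['range_z'].astype(float)
    P=np.dstack([p[...,0]*z,p[...,1]*z,z])
    return (P-np.array(c['t']))@np.array(c['R'])
E
python3 - <<'E'
from h import *
import pickle
for n in('top','scene'):
    c=grab(n); c=dict(c); pickle.dump(c,open(n+'.pkl','wb'))
    cv2.imwrite(f'pics/{n}0.png',cv2.resize(cv2.cvtColor(c['image'],cv2.COLOR_RGB2BGR),(800,600),interpolation=cv2.INTER_CUBIC))
print(robot.get_obs())
E
```

```text
{'time': 0.1, 'q': array([-1.31350562e+00,  5.28350762e-01,  1.43373819e+00,  7.50933159e-06,
        1.18135940e+00, -1.78474088e-01]), 'joint_velocities': array([ 1.78320938e-04, -1.45073085e-03, -4.40213860e-03,  3.46447273e-04,
        1.57946630e-03, -4.56371946e-05]), 'joint_torque': array([-9.96748749e-04, -4.40988564e+01, -1.77150500e+01,  6.34464598e-02,
        5.34113555e-02, -4.05483433e-05]), 'position': array([ 0.26370014, -0.5659713 ,  0.22969468]), 'tool_rot': array([ 9.76357273e-01,  2.16161087e-01, -3.30861399e-05, -9.27269174e-04]), 'ft_force': array([-0.77176342, -0.34309166, -0.05397399]), 'moment': array([-0.02436337, -0.01244119, -0.00748128]), 'grip_force': 0.0, 'grip_width': 0.08685333507692085}
```

View pics/top0.png

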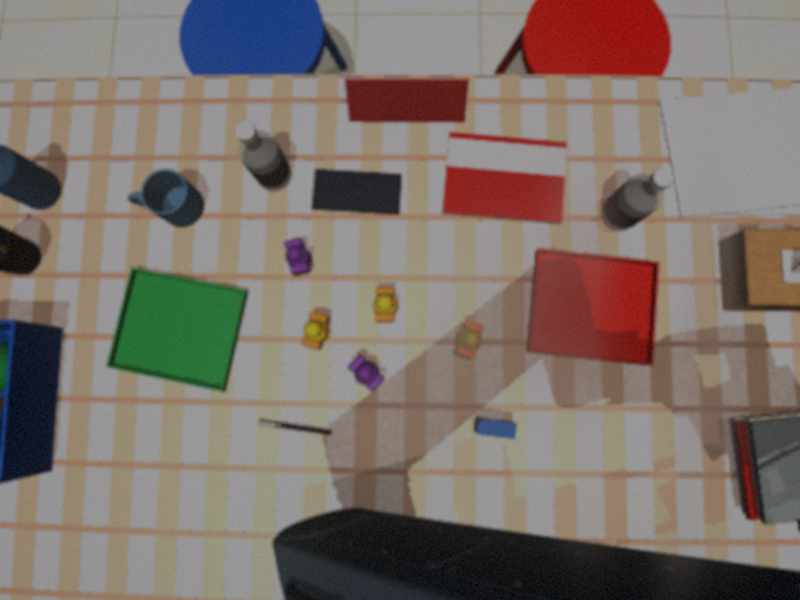

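View pics/scene0.png

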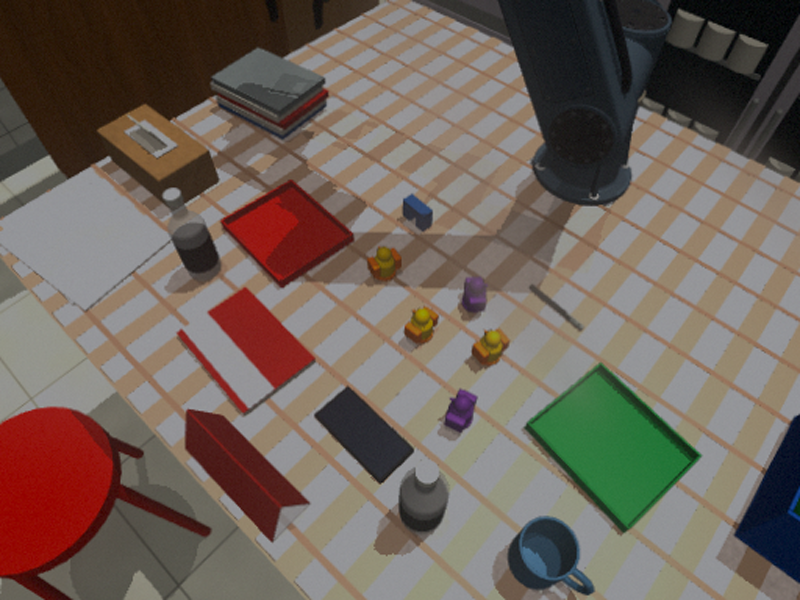

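The top view shows the yellow chicks at enlarged pixels (316,329), (385,303) and (470,340), and the purple decoys at (297,257) and (366,372). The green tray is at (178,329) and the red one at (594,306). I'll measure these next.

```bash
cat > meas.py <<'E'
from h import *
def segs(c):
    P=cloud(c); hsv=cv2.cvtColor(c['image'],cv2.COLOR_RGB2HSV); H,S,V=[hsv[...,i].astype(int) for i in range(3)]
    return P,H,S,V
def rect(pts):
    (x,y),(w,h),a=cv2.minAreaRect((pts*1000).astype(np.float32)); return [round(float(k),1) for k in (x,y,w,h,a)]
def run(c,name):
    P,H,S,V=segs(c); z=P[...,2]
    near=(np.hypot(P[...,0],P[...,1])<1.1)&(P[...,0]>0.2)
    for nm,m in {'chick':(H>8)&(H<32)&(S>150)&(z>.008)&(z<.09),'purple':(H>125)&(H<160)&(S>90)&(z>.008)&(z<.09),
      'green':(H>45)&(H<75)&(S>120)&(z<.05),'red':((H<6)|(H>174))&(S>150)&(z<.05),'arch':(H>100)&(H<125)&(S>100)&(z>.01)}.items():
        m=(m&near&(c['range_z']>0)).astype(np.uint8)
        n,l,st,_=cv2.connectedComponentsWithStats(m)
        for i in range(1,n):
            if st[i,4]<60: continue
            Q=P[l==i]; 
            print(name,nm,st[i,4],'rect',rect(Q[:,:2]),'zmax',round(Q[:,2].max(),3),'zmed',round(np.median(Q[:,2]),3))
            if nm=='chick':
                o=(l==i)&(H<19)&(z<.05); print('   wings',o.sum(),rect(P[o][:,:2]), ' head', P[(l==i)&(z>.052)].mean(0).round(4))
E
python3 - <<'E'
import pickle
from meas import *
for n in('top','scene'): run(pickle.load(open(n+'.pkl','rb')),n)
E
```

```text
top chick 237 rect [540.4, 8.2, 50.8, 32.7, 0.2] zmax 0.068 zmed 0.044
   wings 52 [540.4, 8.4, 50.9, 27.3, 1.0]  head [0.5391 0.0092 0.0612]
top chick 258 rect [496.3, 116.8, 32.2, 52.8, 75.4] zmax 0.068 zmed 0.043
   wings 85 [496.7, 118.0, 29.7, 52.8, 75.4]  head [0.4949 0.1186 0.0612]
top purple 243 rect [617.1, 151.9, 54.2, 30.0, 12.8] zmax 0.069 zmed 0.043
top purple 234 rect [430.9, 37.4, 52.3, 31.9, 46.4] zmax 0.068 zmed 0.044
top green 4680 rect [498.0, 352.9, 200.0, 164.1, 79.3] zmax 0.027 zmed 0.005
top red 1021 rect [874.8, -20.6, 193.8, 22.6, 89.9] zmax 0.05 zmed 0.029
top red 145 rect [827.6, -193.8, 192.0, 8.4, 84.9] zmax 0.018 zmed 0.014
top red 2093 rect [730.5, -184.3, 194.1, 78.5, 85.3] zmax 0.02 zmed 0.013
top red 3750 rect [541.1, -342.5, 170.8, 167.3, 84.6] zmax 0.026 zmed 0.005
top red 262 rect [289.4, -550.2, 144.5, 14.4, 6.0] zmax 0.05 zmed 0.048
top arch 90 rect [730.2, 592.2, 19.0, 45.3, 79.7] zmax 0.151 zmed 0.14
top arch 3055 rect [377.5, 603.0, 235.0, 105.6, 2.2] zmax 0.137 zmed 0.082
top arch 200 rect [348.8, -164.2, 56.0, 20.6, 85.6] zmax 0.05 zmed 0.0
[... 669 characters left out ...]
ax 0.05 zmed 0.046
scene red 3079 rect [538.9, -337.1, 225.8, 183.1, 84.1] zmax 0.025 zmed 0.004
scene red 1934 rect [730.3, -190.1, 212.7, 82.7, 85.2] zmax 0.019 zmed 0.014
scene red 253 rect [829.0, -190.5, 194.3, 8.7, 85.3] zmax 0.017 zmed 0.014
scene red 537 rect [874.7, -19.9, 196.5, 19.5, 89.7] zmax 0.05 zmed 0.029
scene red 782 rect [926.3, -17.5, 20.3, 194.5, 0.4] zmax 0.05 zmed 0.028
scene red 134 rect [1048.2, -293.2, 20.7, 40.5, 40.6] zmax -0.538 zmed -0.65
scene arch 101 rect [350.7, -164.0, 55.9, 22.2, 86.4] zmax 0.048 zmed 0.044
scene arch 2129 rect [397.8, 565.6, 252.2, 84.8, 21.0] zmax 0.132 zmed 0.058
scene arch 292 rect [707.1, 373.9, 72.9, 96.6, 32.1] zmax 0.087 zmed 0.084
```

```bash
python3 - <<'E'
import pickle,cv2,numpy as np
a=pickle.load(open('top.pkl','rb'))['image'][150:260,180:320]; b=pickle.load(open('scene.pkl','rb'))['image'][145:255,225:365]
cv2.imwrite('pics/c0.png',cv2.cvtColor(cv2.resize(np.hstack([a,b]),(800,314),interpolation=cv2.INTER_CUBIC),cv2.COLOR_RGB2BGR))
E
```

```text
(no output)
```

View pics/c0.png

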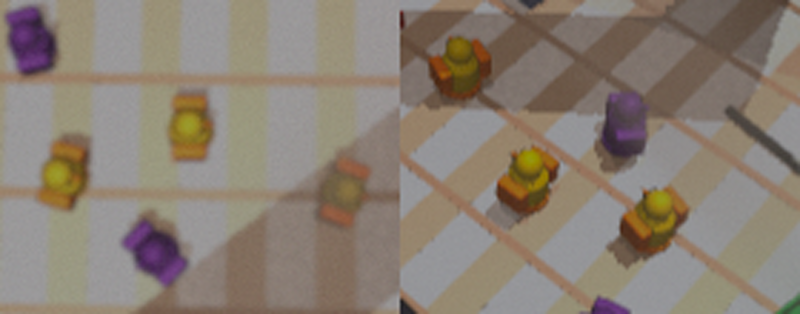

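The crop shows the wings of all three yellow chicks roughly along world x. The middle one is close to 0°, and the other two lean about -15° (upper wing to the right). Next I'll refine the shadowed chick and the red tray.

```bash
python3 - <<'E'
import pickle
from meas import *
for n in('top','scene'):
    c=pickle.load(open(n+'.pkl','rb')); P,H,S,V=segs(c); x,y,z=[P[...,i] for i in range(3)]
    ok=c['range_z']>0
    for cx,cy in((.488,-.124),(.541,.01),(.498,.119)):
        m=ok&(abs(x-cx)<.045)&(abs(y-cy)<.045)
        w=m&(z>.012)&(z<.05); t=m&(z>.03)&(z<.047);
        print(n,'chick',rect(P[w][:,:2]),'mid',rect(P[t][:,:2]),'top',P[m&(z>.055)].mean(0).round(4))
    for nm,cx,cy in(('red',.541,-.342),('green',.499,.354)):
        m=ok&(abs(x-cx)<.125)&(abs(y-cy)<.125)&(z>.014)&(z<.03); 
        if nm=='red': m&=((H<8)|(H>172))&(S>100)
        else: m&=(H>40)&(H<80)
        print(n,nm,m.sum(),rect(P[m][:,:2]))
E
```

```text
top chick [484.7, -123.7, 37.1, 56.0, 72.2] mid [484.8, -124.0, 35.4, 57.2, 76.9] top [ 0.4838 -0.125   0.0618]
top chick [538.8, 9.8, 54.1, 34.9, 0.5] mid [539.2, 9.8, 53.2, 34.9, 0.5] top [0.5391 0.0095 0.0617]
top chick [495.9, 121.1, 37.4, 56.2, 77.1] mid [495.8, 121.5, 35.9, 57.3, 84.5] top [0.4957 0.1205 0.0619]
top red 592 [543.5, -329.5, 201.5, 169.4, 84.4]
top green 606 [497.8, 353.8, 203.9, 169.3, 79.7]
scene chick [489.1, -121.4, 34.2, 56.2, 72.4] mid [489.0, -121.5, 33.9, 56.0, 72.2] top [ 0.4907 -0.1211  0.0606]
scene chick [544.1, 12.0, 39.3, 56.1, 89.1] mid [543.9, 11.4, 38.1, 55.9, 89.1] top [0.5456 0.0136 0.061 ]
scene chick [499.8, 123.2, 35.0, 56.0, 77.4] mid [499.0, 123.2, 34.7, 54.7, 77.3] top [0.5006 0.1232 0.0615]
scene red 485 [545.4, -327.1, 204.7, 172.1, 84.1]
scene green 745 [499.4, 354.5, 200.3, 173.3, 79.5]
```

Call:
send_rows(
  increments=[0,0,0.118,1.6,3.17,-0.5,1,0,0,0.118,1.6,3.17,-0.5,1,0,0,0.118,1.6,3.17,-0.5,1,0,0,0.118,1.6,3.17,-0.5,1,0,0,0.118,1.6,3.17,-0.5,1,0,0,0.118,1.6,3.17,-0.5,1,0,0,0.118,1.6,3.17,-0.5,1,0,0,0,1.6,3.17,-0.5,1,0,0,0,1.6,3.17,-0.5,1,0,0,0,1.6,3.17,-0.5,1,0,0,0,1.6,3.17,-0.5,1,0,0,0,1.6,3.17,-0.5,1,0,0,0,1.6,3.17,-0.5,1,0,0,0,1.6,3.17,-0.5,1,0,0,0,0,0,0,1,0,0,0,0,0,0,1],
  newtons=7,
)

```text
time: 1.43
position: [0.4879, -0.1209, 0.16]
tool_rot: [0.806, 0.592, -0.0, -0.001]
ft_force: [-0.4, 0.1, -0.1]
grip_width: 0.0868
grip_force: 0.0
```

Call:
send_rows(
  increments=[0,0,0,-0.1,-0.15,-2.5,1,0,0,0,0,0,-2.5,1,0,0,0,0,0,-2.5,1,0,0,0,0,0,-2.5,1,0,0,0,0,0,-2.2,1,0,0,0,0,0,-2,1,0,0,0,0,0,0,0.8,0,0,0,0,0,0,0.72,0,0,0,0,0,0,0.68,0,0,0,0,0,0,0.64,0,0,0,0,0,0,0.6,0,0,0,0,0,0,0.57,0,0,0,0,0,0,0.53,0,0,0,0,0,0,0.49,0,0,0,0,0,0,0.45,0,0,0,0,0,0,0.4,0,0,0,0,0,0,0.4,0,0,0,0,0,0,0.4],
  newtons=7,
)

```text
time: 2.93
position: [0.4867, -0.1242, 0.0192]
tool_rot: [0.807, 0.59, -0.0, 0.0]
ft_force: [-1.6, -1.0, 6.4]
grip_width: 0.0443
grip_force: 7.0
```

Call:
send_rows(
  increments=[0,0,0,0,0,1,0.4,0,0,0,0,0,2,0.4,0,0,0,0,0,3,0.4,0,0,0,0,0,3,0.4,0,0,0,0,0,2,0.4,0,0,0.103,0.4,-1.7,0.5,0.4,0,0,0.103,0.75,-3.2,0.5,0.4,0,0,0,0.7,-3.3,0,0.4,0,0,0,0.7,-3.3,0,0.4,0,0,0,0.7,-3.3,0,0.4,0,0,0,0.7,-3.2,0,0.4,0,0,0,0.7,-3.2,0,0.4,0,0,0,0.5,-2.2,0,0.4,0,0,0,0.2,-1,0,0.4,0,0,0,0,0,0,0.4,0,0,0,0,0,0,0.4],
  newtons=8,
)

```text
time: 4.27
position: [0.5395, -0.3669, 0.1381]
tool_rot: [0.743, 0.67, 0.0, -0.001]
ft_force: [0.7, -0.4, -2.0]
grip_width: 0.0444
grip_force: 8.0
```

Call:
send_rows(
  increments=[0,0,0,0,0,-2,0.4,0,0,0,0,0,-2.5,0.4,0,0,0,0,0,-2.5,0.4,0,0,0,0,0,-2,0.4,0,0,0,0,0,-1,0.4,0,0,0,0,0,-0.6,0.4,0,0,0,0,0,-0.4,0.4,0,0,0,0,0,-0.3,0.4,0,0,0,0,0,-0.15,0.4,0,0,0,0,0,0,0.4,0,0,0,0,0,0,0.4],
)

```text
time: 5.18
position: [0.5408, -0.3687, 0.025]
tool_rot: [0.743, 0.67, 0.0, 0.001]
ft_force: [-0.3, -0.0, -1.5]
grip_width: 0.0444
grip_force: 8.0
```

Not in contact yet, so I'll lower about 1.8 mm, release gradually and rise.

Call:
send_rows(
  increments=[0,0,0,0,0,-0.1,0.4,0,0,0,0,0,-0.08,0.4,0,0,0,0,0,0,0.4,0,0,0,0,0,0,0.53,0,0,0,0,0,0,0.57,0,0,0,0,0,0,0.61,0,0,0,0,0,0,0.65,0,0,0,0,0,0,0.69,0,0,0,0,0,0,0.75,0,0,0,0,0,0,0.8,0,0,0,0,0,0,0.9,0,0,0,0,0,0,0.95,0,0,0,0,0,1.5,0.95,0,0,0,0,0,3,0.95,0,0,0,0,0,3,0.95,0,0,0,0,0,3,0.95],
)

```text
time: 6.52
position: [0.5399, -0.3679, 0.1277]
tool_rot: [0.743, 0.67, -0.0, -0.001]
ft_force: [-0.1, -0.4, -0.5]
grip_width: 0.0826
grip_force: 0.0
```

Call:
send_rows(
  increments=[0,0,0.1,0,1.5,0,1,0,0,0,0,3,0,1,0,0,0,0,3.8,0,1,0,0,0,0,3.8,0,1,0,0,0,0,3.8,0,1,0,0,0,0,3.8,0,1,0,0,0,0,3.8,0,1,0,0,0,0,3.8,0,1,0,0,0,0,3.8,0,1,0,0,0,0.1,3.2,0,1,0,0,0,0.1,2.1,0,1,0,0,0,0,1.4,0,1,0,0,0,0,0,0,1,0,0,0,0,0,0,1],
)

```text
time: 7.68
position: [0.5423, 0.0102, 0.1273]
tool_rot: [0.707, 0.707, -0.0, 0.0]
ft_force: [0.6, -0.1, -0.1]
grip_width: 0.087
grip_force: 0.0
```

```bash
python3 - <<'E'
from meas import *
c=grab('scene'); P=cloud(c);x,y,z=[P[...,i] for i in range(3)];ok=c['range_z']>0
m=ok&(abs(x-.541)<.045)&(abs(y+.367)<.045); 
print(rect(P[m&(z>.014)&(z<.05)][:,:2]),P[m&(z>.055)].mean(0),z[m].max(),m.sum())
E
```

```text
[543.5, -365.0, 35.3, 57.6, 80.1] [ 0.54504261 -0.3649213   0.06345945] 0.0704167514008182 701
```

The first chick is standing in the red tray. Now I'll descend on the middle one and squeeze it.

Call:
send_rows(
  increments=[0,0,0,0,0,-2.5,1,0,0,0,0,0,-2.5,1,0,0,0,0,0,-2.5,1,0,0,0,0,0,-2,1,0,0,0,0,0,-1.3,1,0,0,0,0,0,0,0.8,0,0,0,0,0,0,0.72,0,0,0,0,0,0,0.68,0,0,0,0,0,0,0.64,0,0,0,0,0,0,0.6,0,0,0,0,0,0,0.57,0,0,0,0,0,0,0.53,0,0,0,0,0,0,0.49,0,0,0,0,0,0,0.45,0,0,0,0,0,0,0.4,0,0,0,0,0,0,0.4,0,0,0,0,0,0,0.4],
  newtons=7,
)

```text
time: 9.15
position: [0.5421, 0.0097, 0.0199]
tool_rot: [0.708, 0.706, -0.0, -0.0]
ft_force: [-2.6, -1.6, 6.5]
grip_width: 0.0441
grip_force: 7.0
```

Call:
send_rows(
  increments=[0,0,0,0,0,1,0.4,0,0,0,0,0,2,0.4,0,0,0,0,0,3,0.4,0,0,0,0,0,3,0.4,0,0,0,0,0,2,0.4,0,0,-0.1,0.1,-1.6,0.5,0.4,0,0,0,0.1,-3.2,0.5,0.4,0,0,0,0.1,-3.5,0,0.4,0,0,0,0.1,-3.5,0,0.4,0,0,0,0.1,-3.5,0,0.4,0,0,0,0.1,-3.5,0,0.4,0,0,0,0,-3.5,0,0.4,0,0,0,0,-3.4,0,0.4,0,0,0,0,-2.6,0,0.4,0,0,0,0,-1.5,0,0.4,0,0,0,0,0,0,0.4,0,0,0,0,0,0,0.4],
  newtons=8,
)

```text
time: 10.57
position: [0.5479, -0.2879, 0.1391]
tool_rot: [0.743, 0.669, 0.0, -0.001]
ft_force: [-0.1, 2.0, -0.9]
grip_width: 0.044
grip_force: 8.0
```

Call:
send_rows(
  increments=[0,0,0,0,0,-2,0.4,0,0,0,0,0,-2.5,0.4,0,0,0,0,0,-2.5,0.4,0,0,0,0,0,-2,0.4,0,0,0,0,0,-1,0.4,0,0,0,0,0,-0.6,0.4,0,0,0,0,0,-0.4,0.4,0,0,0,0,0,-0.3,0.4,0,0,0,0,0,-0.15,0.4,0,0,0,0,0,0,0.4,0,0,0,0,0,0,0.4],
)

```text
time: 11.48
position: [0.5488, -0.2886, 0.0256]
tool_rot: [0.743, 0.67, 0.0, 0.001]
ft_force: [-0.4, -0.1, -1.0]
grip_width: 0.0438
grip_force: 8.0
```

Call:
send_rows(
  increments=[0,0,0,0,0,-0.1,0.4,0,0,0,0,0,-0.08,0.4,0,0,0,0,0,0,0.4,0,0,0,0,0,0,0.53,0,0,0,0,0,0,0.57,0,0,0,0,0,0,0.61,0,0,0,0,0,0,0.65,0,0,0,0,0,0,0.69,0,0,0,0,0,0,0.75,0,0,0,0,0,0,0.8,0,0,0,0,0,0,0.9,0,0,0,0,0,0,0.95,0,0,0,0,0,1.5,0.95,0,0,0,0,0,3,0.95,0,0,0,0,0,3,0.95,0,0,0,0,0,3,0.95],
)

```text
time: 12.82
position: [0.5478, -0.2879, 0.1285]
tool_rot: [0.743, 0.67, -0.0, -0.001]
ft_force: [0.1, -0.3, -0.1]
grip_width: 0.0819
grip_force: 0.0
```

Call:
send_rows(
  increments=[0,0,-0.06,0,1.5,0,1,0,0,-0.06,-0.4,3,0,1,0,0,0,-0.5,3.8,0,1,0,0,0,-0.5,3.8,0,1,0,0,0,-0.5,3.8,0,1,0,0,0,-0.5,3.8,0,1,0,0,0,-0.5,3.8,0,1,0,0,0,-0.5,3.8,0,1,0,0,0,-0.5,3.8,0,1,0,0,0,-0.5,3.8,0,1,0,0,0,-0.4,3,0,1,0,0,0,-0.2,2,0,1,0,0,0,0,1.1,0,1,0,0,0,0,0,0,1,0,0,0,0,0,0,1],
)

```text
time: 14.07
position: [0.4987, 0.1216, 0.128]
tool_rot: [0.781, 0.625, 0.0, 0.0]
ft_force: [1.0, -0.3, 0.4]
grip_width: 0.0873
grip_force: 0.0
```

```bash
python3 - <<'E'
from meas import *
c=grab('scene'); P=cloud(c);x,y,z=[P[...,i] for i in range(3)];ok=c['range_z']>0
for cx,cy in((.541,-.367),(.548,-.288),(.498,.122)):
  m=ok&(abs(x-cx)<.045)&(abs(y-cy)<.036); 
  print(rect(P[m&(z>.03)&(z<.05)][:,:2]),P[m&(z>.055)].mean(0),z[m].max())
E
```

```text
[544.2, -365.3, 33.9, 57.5, 77.9] [ 0.54522693 -0.36506967  0.06416104] 0.07213544881185267
[551.8, -283.7, 34.1, 56.4, 81.1] [ 0.55353999 -0.28404695  0.06315777] 0.07102329812099194
[498.6, 123.6, 35.5, 56.5, 75.6] [0.519074   0.12779923 0.36315969] 0.4644019982614409
```

Call:
send_rows(
  increments=[0,0,0,0,0,-2.5,1,0,0,0,0,0,-2.5,1,0,0,0,0,0,-2.5,1,0,0,0,0,0,-2,1,0,0,0,0,0,-1.3,1,0,0,0,0,0,0,0.8,0,0,0,0,0,0,0.72,0,0,0,0,0,0,0.68,0,0,0,0,0,0,0.64,0,0,0,0,0,0,0.6,0,0,0,0,0,0,0.57,0,0,0,0,0,0,0.53,0,0,0,0,0,0,0.49,0,0,0,0,0,0,0.45,0,0,0,0,0,0,0.4,0,0,0,0,0,0,0.4,0,0,0,0,0,0,0.4],
  newtons=7,
)

```text
time: 15.53
position: [0.4986, 0.1217, 0.0208]
tool_rot: [0.781, 0.624, 0.0, 0.0]
ft_force: [-1.1, -0.5, 6.4]
grip_width: 0.0515
grip_force: 7.0
```

It stays at 51.5 mm under 7 N, so it is firm. It goes to the green tray.

Call:
send_rows(
  increments=[0,0,0,0,0,1,0.4,0,0,0,0,0,2,0.4,0,0,0,0,0,3,0.4,0,0,0,0,0,3,0.4,0,0,0,0,0,2,0.4,0,0,0.04,0,1.6,0.5,0.4,0,0,0,0,3.1,0.5,0.4,0,0,0,0,3.5,0,0.4,0,0,0,0,3.5,0,0.4,0,0,0,0,3.5,0,0.4,0,0,0,0,3.5,0,0.4,0,0,0,0,3,0,0.4,0,0,0,0,1.5,0,0.4,0,0,0,0,0,0,0.4,0,0,0,0,0,0,0.4],
  newtons=8,
)

```text
time: 16.78
position: [0.4976, 0.3539, 0.1398]
tool_rot: [0.768, 0.64, -0.001, 0.0]
ft_force: [-0.6, -0.6, -1.6]
grip_width: 0.0506
grip_force: 8.0
```

Call:
send_rows(
  increments=[0,0,0,0,0,-2,0.4,0,0,0,0,0,-2.5,0.4,0,0,0,0,0,-2.5,0.4,0,0,0,0,0,-2,0.4,0,0,0,0,0,-1,0.4,0,0,0,0,0,-0.6,0.4,0,0,0,0,0,-0.4,0.4,0,0,0,0,0,-0.3,0.4,0,0,0,0,0,-0.15,0.4,0,0,0,0,0,0,0.4,0,0,0,0,0,0,0.4],
)

```text
time: 17.7
position: [0.4989, 0.354, 0.0263]
tool_rot: [0.769, 0.64, 0.001, 0.0]
ft_force: [-0.5, 0.4, -0.9]
grip_width: 0.0505
grip_force: 8.0
```

Call:
send_rows(
  increments=[0,0,0,0,0,-0.1,0.4,0,0,0,0,0,-0.08,0.4,0,0,0,0,0,0,0.4,0,0,0,0,0,0,0.59,0,0,0,0,0,0,0.61,0,0,0,0,0,0,0.63,0,0,0,0,0,0,0.65,0,0,0,0,0,0,0.69,0,0,0,0,0,0,0.75,0,0,0,0,0,0,0.8,0,0,0,0,0,0,0.9,0,0,0,0,0,0,0.95,0,0,0,0,0,1.5,0.95,0,0,0,0,0,3,0.95,0,0,0,0,0,3,0.95,0,0,0,0,0,3,0.95,0,0,0,0,-3,0,0.95,0,0,0,0,-4,0,0.95,0,0,0,0,-4,0,0.95,0,0,0,0,-3,0,0.95],
)

```text
time: 19.37
position: [0.4977, 0.2116, 0.1289]
tool_rot: [0.769, 0.64, -0.0, 0.0]
ft_force: [-0.2, 0.1, -0.2]
grip_width: 0.0829
grip_force: 0.0
```

```bash
python3 - <<'E'
from meas import *
c=grab('scene'); P=cloud(c);x,y,z=[P[...,i] for i in range(3)];ok=c['range_z']>0
for cx,cy in((.541,-.367),(.548,-.288),(.498,.354)):
  m=ok&(abs(x-cx)<.045)&(abs(y-cy)<.036); 
  print(rect(P[m&(z>.03)&(z<.05)][:,:2]),P[m&(z>.055)].mean(0),z[m].max())
cv2.imwrite('pics/end.png',cv2.cvtColor(cv2.resize(c['image'],(800,600)),cv2.COLOR_RGB2BGR))
E
```

```text
[544.3, -364.8, 34.5, 56.0, 79.7] [ 0.54501174 -0.3653914   0.06327043] 0.07092193655487651
[551.5, -284.0, 34.0, 56.1, 82.2] [ 0.55357835 -0.28316467  0.06335446] 0.07077267250472566
[500.1, 353.9, 36.8, 55.5, 81.0] [0.5021883  0.35312893 0.06326116] 0.06989478839141272
```

View pics/end.png

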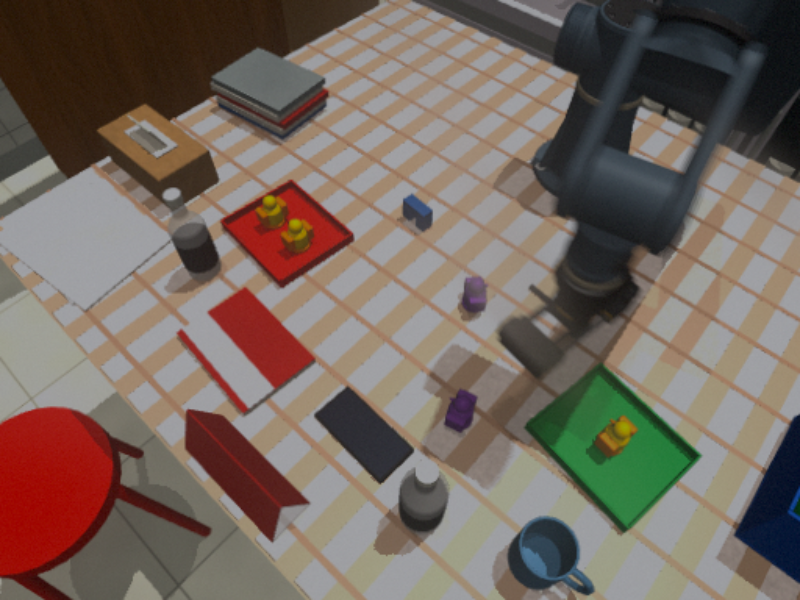

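The picture shows two chicks upright in the red tray at (271,210) and (297,236), and one in the green tray at (617,436). The other things are where they were and the arm is clear. I'm handing in.

Call:
send_rows(
  increments=[0,0,0,0,0,0,0.95,0,0,0,0,0,0,0.95,0,0,0,0,0,0,0.95],
)

```text
time: 19.67
position: [0.4986, 0.2145, 0.1287]
tool_rot: [0.769, 0.64, 0.0, -0.0]
ft_force: [0.0, -0.2, 0.8]
grip_width: 0.0826
grip_force: 0.0
```

```bash
python3 -c "
from rig import robot
print(robot.hand_in())"
```

```text
the job is handed in; nothing more can be done
None
```

The job is handed in, with no verdict returned: the two soft-winged chicks stand upright in the red tray and the firm one in the green tray, and the last picture shows nothing else moved.

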